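# Oil the key, work it into the stiff box lock and hold it turned

## Robot

A 6-joint arm with a two-finger parallel gripper is mounted at the origin on a cart in front of the work surface, level with it; the furniture and walls round the work are solid. World frame = base frame: x ahead of the robot, y to its left, z up, the work surface at z = 0. Lengths are in m, angles in rad, forces in N, time in s.
With the tool pointing down it reaches from about 0.25 to 0.8 m from the base axis. Payload 3.9 kg.
Tool frame: the origin (TCP) lies at the very end of the fingers, on their centre line; the grasp point (between the pads) lies 19 mm behind it; x points along the fingers, z is the direction in which the jaws open and shut, and the axes are right-handed (so a half turn about x gives the same grasp; the last joint's range is limited). The gripper opens to 85 mm and grips with 20 to 120 N. Pads are 22 mm wide; open, the fingers measure 114 mm over their backs; the gripper's body (76 mm by 85 mm) begins 54 mm behind the grasp point. The pads swing forward as they close: fully open they stand 13 mm farther back than shut.
Start: joints at [1.248, 0.26, -0.138, 1.173, 0, 1.571], TCP at [0.167, 0.498, 0.231] pointing down, gripper open.
Joint ranges: [-2.78, 2.78], [-0.83, 1.72], [-1.28, 1.37], [-1.9, 2.12], [-1.57, 1.48], [-3.14, 3.14]. Speed limits (rad/s): [2.57, 2.57, 3.14, 3.14, 3.14, 3.14].

## Interface

Orientations are given as a unit quaternion [x, y, z, w].
In Python, from cell import * gives the robot as it stands. Calls block until the motion is done:
- goto(position, orientation): joint-space move of the TCP to a pose.
- move_straight(position, rotation=None, v=0.15, stop_force=None): straight line of the TCP; rotation=None keeps the orientation; v is the mean speed in m/s. With stop_force (N) it stops when the force on the tool has changed by that much, and returns True; else False.
- movej(angles): joint-space move.
- release() and close(newtons=None): open the fingers fully, or close them until they stop; newtons is the grip in N (None keeps the last).
- wait(seconds).
- inverse_kinematics(position, orientation): joint angles nearest the present ones, or None.
- read_state(): the state.
- get_image(name): name is "scene" or "side" or "wrist"; returns a dict with "image" (384x512x3 uint8, blue, green, red), "fovy" (degrees; the focal length in pixels is half the picture's height over the tangent of half this angle, whatever the lens; pixels are square), "cx", "cy" (the principal point, pixels), "origin" and "attitude" of the camera in the world. Camera axes: x right, y up, looking along -z (the intrinsics and any distortion apply to the point x, -y, -z); pixel columns grow to the right and rows downward; lengths in m; the calibration is good to about 2 mm. A picture is of the moment at which its call begins. There is no depth.
A pose or a line that the arm cannot do raises Unreachable and nothing moves.
- job_done(): hands the job in, once; it reports no verdict.
The state is a dict: "time_s": time; "joints": joint angles; "joint_velocities": joint speeds; "joint_torque": joint torques, N m; "ee_pos": TCP position; "tool_rot": TCP orientation; "force": force on the tool from outside, world axes, zero at the start; "moment": the same for the moment, N m; "width": opening from 0.0 (shut) to 1.0 (fully open).
Only numpy, scipy, OpenCV 4.12 (cv2) and the standard library are available. Lean on these libraries where they do the work, as an engineer would, in place of code of your own. Each camera call takes 0.05 s, during which the arm holds its last target.

## Task

The steel powder box has a stiff spring-latch lock. Take the key with the rectangular head out of the wooden key block (leave the other two keys where they are), oil it by pushing the dish of the oil dispenser down with the tip of its blade, and lift off so that the dish springs back up. Then put the key into the lock, work it past the sticky pins until its shoulder is fully home (push slowly, wiggling helps), and turn it a quarter turn clockwise. The latch springs out again if the key is let go, so finish while still gripping the key and holding it turned; do not shove the jar, brush, clothes peg or beaker.

Things in the scene. Friction and masses are not known exactly. Their poses are not given: they have to be found in the camera images.
- square_key_head (a point): the key to use: centre of its black rectangular head, 28 mm wide (x), 9 mm thick (y), 35 mm tall; grip it across the 9 mm. It stands blade down, z up. Below this point: underside of the head 17 mm, underside of the shoulder 30 mm, blade tip 62 mm. In the block the blade stands in a slot; draw it straight up. 45 g
- square_key_shoulder (a point): centre of the underside of the same key's shoulder (22 x 13 mm, 5 mm thick), 30 mm below the head's centre; it lands on the face of the lock when the key is home
- square_key: the same key; origin at the tip of the blade, z up to the head, x along the width of blade and head, y through the thickness. The blade is 12 mm wide, 4 mm thick, 32 mm long, tapered at the tip, and alike both ways round (half a turn about z)
- key_block: wooden key block, 136 x 50 mm, 42 mm tall, fixed; origin at the centre of its underside. Three slots in a row along its x axis at -42, 0 and +42 mm hold three keys with black heads, blade width along the row; which slot holds which key varies
- round_key_head (a point): another key, as tall, with a round head of 35 mm; stays in the block
- wedge_key_head (a point): another key, as tall, with a wedge-shaped head that widens upward to 35 mm; stays in the block
- dish_floor (a point): oil dispenser, a white bottle 60 mm wide in a steel foot screwed to the bench, with a shallow sprung steel dish on top: centre of the dish's floor, about 110 mm above the bench. The floor is flat to 8 mm from the centre; the rim, 21 mm from the centre, is 6 mm higher
- oiler: the whole oil dispenser with its dish and steel foot (92 x 66 mm); origin at the centre of its underside, on the axis of the dish
- oiler_dish (a joint): travel of the dish: 0 up, 0.009 m fully down; takes 2 N to start and 5 N fully down, and springs back. It counts as pushed from 0.005 m
- keyway (a point): centre of the keyway in the face of the brass plug (26 mm wide), about 105 mm above the bench; z points up out of the lock, y along the slot's width, x across it, both turning with the plug. Slot 13.6 x 5.6 mm, mouth bevelled 2 mm all round, 38 mm deep. Three gummed pins catch the tip at about 11, 17 and 24 mm depth and give way slowly: some 12 N at 15 mm/s; less if slower, or after rocking the key 0.1 rad each way
- powder_box: grey steel box with the lock on its front deck, 170 x 200 mm, 89 mm tall, fixed; origin at the centre of its underside, its -x side (the lock end) turned to the left of the bench. The lock case round the plug is 56 x 62 mm, its top 2 mm below the plug's face; the keyway lies 50 mm from the box's centre along its -x
- plug (a joint): turn of the lock's plug, rad: 0 at rest, when the key is put in; grows clockwise seen from above, stop at 1.62. A spring of 0.03 Nm at 0 to 0.07 Nm at the stop turns it back. The blade has up to 0.15 rad of play in the slot, so the hand may turn that much farther than the plug
- latch_bolt (a joint): withdrawal of the brass latch bolt between lock and lid, m: 0 shot into the keeper on the lid, grows as the plug turns (0.0105 m per rad)
- jar_a: small white screw-top jar, 57 mm wide, 66 mm tall, behind the steel box; bystander; origin at the centre of its underside
- brush: nail brush with a loop handle, 30 x 86 mm, 55 mm tall, behind the steel box; bystander; origin at the centre of its underside
- clip: wooden clothes peg lying flat, 15 x 72 mm, 12 mm tall, between key block and dispenser; bystander; origin at the centre of its underside
- cup: open mixing beaker, 78 mm wide, 109 mm tall, in the far left corner; bystander; origin at the centre of its underside
Things that resemble listed ones, but are neither listed nor needed, are in the scene too. What is shaped like the square_key but green, orange or pink is not meant.

How it is judged:
On the way, in this order (a step that is already met when the one before it is completed fails the run):
1. the tip of the key with the rectangular head pushes the dispenser's dish down (value of joint oiler_dish above 0.005 m and contact force between square_key and oiler above 1 N and contact force between the fingers and square_key above 1 N), for 0.1 s.
2. the dish has sprung back up, free of the key (value of joint oiler_dish below 0.0015 m and contact force between square_key and oiler below 0.1 N), for 0.1 s.
3. the key is fully home in the lock, not yet turned (z of square_key_shoulder in the frame of keyway between -0.004 and 0.003 m and horizontal distance between square_key_shoulder and keyway below 0.004 m and angle between the x axis of square_key_head and the y axis of keyway, either way round below 0.45 rad and value of joint plug below 0.5 rad), for 0.1 s.
4. the key has turned the plug a quarter turn (z of square_key_shoulder in the frame of keyway between -0.004 and 0.003 m and horizontal distance between square_key_shoulder and keyway below 0.004 m and angle between the x axis of square_key_head and the y axis of keyway, either way round below 0.45 rad and value of joint plug above 1.2 rad), for 0.2 s.
At the end, for the whole second after the job is handed in: The rectangular-headed key is home in the lock (shoulder within 3 mm of the face, 4 mm of the axis), plug turned at least 1.2 rad, latch bolt withdrawn over 11.8 mm, the fingers grip the key with over 2 N, the key moves under 20 mm/s, and the dispenser's dish is up (under 1.5 mm) (all of step 4 and value of joint latch_bolt above 0.0118 m and value of joint oiler_dish below 0.0015 m and contact force between the fingers and square_key above 2 N and linear speed of square_key below 0.02 m/s); the arm keeps its last pose, push and grip.
It fails at once if another key is taken or pushed out of its place in the block (30 mm) (distance of any of round_key_head, wedge_key_head from where it was at the start of the episode above 0.03 m).
It fails at once if a bystander is shoved (30 mm) or the jar or beaker knocked over (distance of any of jar_a, brush, clip, cup from where it was at the start of the episode above 0.03 m or angle between any of jar_a, cup's own z axis and vertical above 0.6 rad).
It also fails if it takes over 51 s, if anything falls off the work surface, if the arm or the gripper's body presses on something with over 40 N, if the wrist force passes 120 N, or if a joint passes its speed limit or range.

## Working session

There is one attempt and no reset: what is moved stays moved. The work goes in short steps, each a Python script; the robot and the scene stay as the last script left them, time stands still between calls to the robot, and variables do not carry over. Pictures are saved under pics/ and viewed, and the job is handed in when it is done.

```bash
ls; mkdir -p pics; python3 - <<'E'
from cell import *
import cv2
s=read_state(); print(s)
for n in ("scene","side","wrist"):
    d=get_image(n); cv2.imwrite(f"pics/{n}0.png",d["image"]); print(n,{k:v for k,v in d.items() if k!="image"})
E
```

```text
pics
{'time_s': 0.0, 'joints': array([ 1.24798720e+00,  2.60678442e-01, -1.39377965e-01,  1.17268266e+00,
        6.93276199e-07,  1.57079989e+00]), 'joint_velocities': array([-0.000821  , -0.00146477, -0.00118799, -0.00109779,  0.00071416,
       -0.00042806]), 'joint_torque': array([ 1.96117421e-04, -4.05675852e+01,  2.53921723e+01,  1.86845456e-02,
       -3.25914903e-05, -3.27410802e-06]), 'ee_pos': array([0.16633159, 0.49724029, 0.23046445]), 'tool_rot': array([-0.41354884,  0.57441164,  0.41274659,  0.5732965 ]), 'force': array([ 0.07539831, -0.39007422, -0.30227243]), 'moment': array([-0.03521336, -0.02437726,  0.00148075]), 'width': 0.9982492899591454}
scene {'fovy': 54.55166227680934, 'cx': 257.698462804899, 'cy': 186.9280446990552, 'origin': array([ 0.04286713, -0.45024632,  0.69806511]), 'attitude': array([ 0.40664732, -0.14916974, -0.29488527,  0.85172122])}
side {'fovy': 47.998028921314294, 'cx': 263.48016666604553, 'cy': 191.9520136797833, 'origin': array([0.11224138, 0.86462744, 0.62729394]), 'attitude': array([-0.11208462,  0.46435594,  0.84912997, -0.22536394])}
wrist {'fovy': 71.13266491546224, 'cx': 260.5730223611964, 'cy': 194.04557425368571, 'origin': array([0.09626604, 0.52204238, 0.37252113]), 'attitude': array([-0.11946282, -0.08461391,  0.57847045,  0.80245938])}
```

View pics/scene0.png

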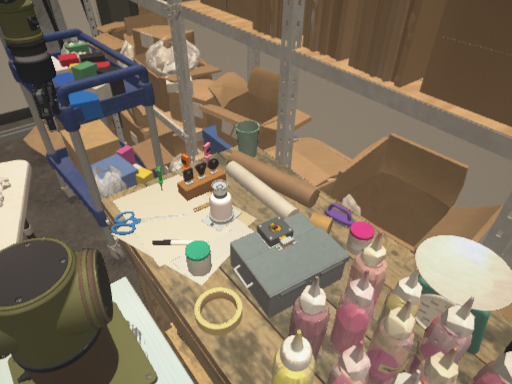

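View pics/side0.png

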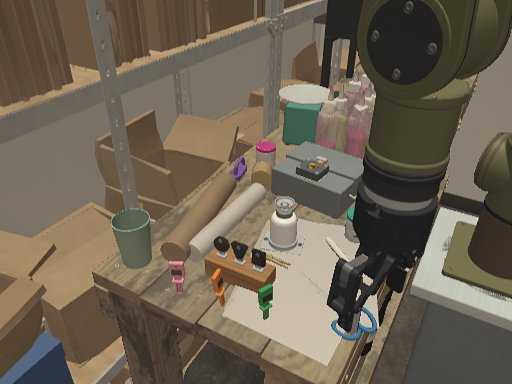

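View pics/wrist0.png

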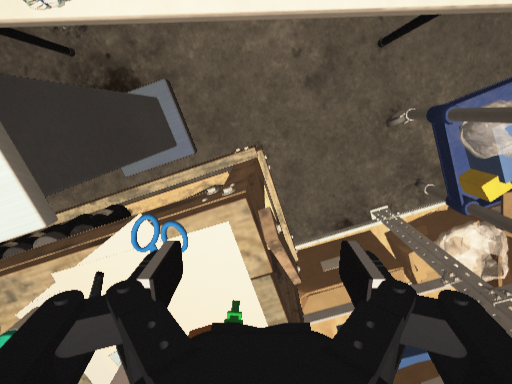

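```bash
python3 - <<'E'
import cv2
a=cv2.imread("pics/scene0.png"); b=cv2.imread("pics/side0.png")
cv2.imwrite("pics/c1.png",cv2.resize(a[140:240,140:260],None,fx=6,fy=6,interpolation=cv2.INTER_CUBIC)[:600,:720])
cv2.imwrite("pics/c2.png",cv2.resize(b[185:325,160:310],None,fx=5,fy=4.2,interpolation=cv2.INTER_CUBIC))
cv2.imwrite("pics/c3.png",cv2.resize(a[200:300,225:345],None,fx=6,fy=6,interpolation=cv2.INTER_CUBIC))
cv2.imwrite("pics/c4.png",cv2.resize(b[130:220,260:380],None,fx=6,fy=6,interpolation=cv2.INTER_CUBIC))
E
```

```text
(no output)
```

View pics/c1.png

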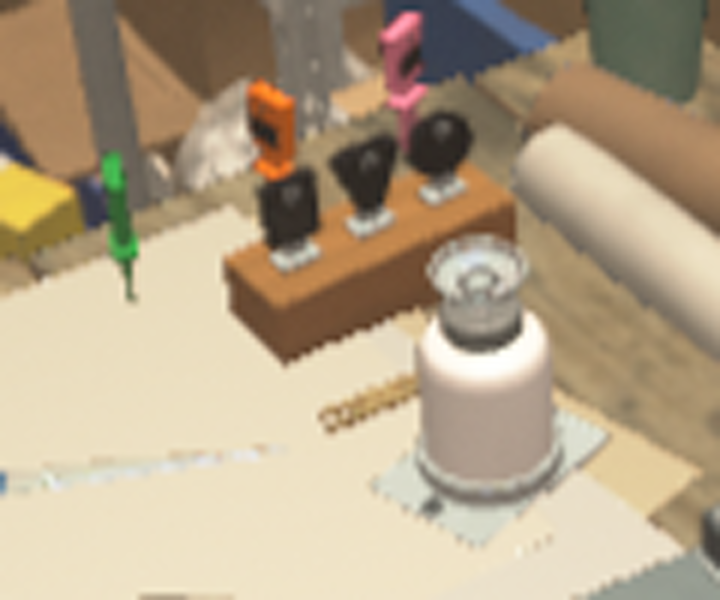

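View pics/c2.png

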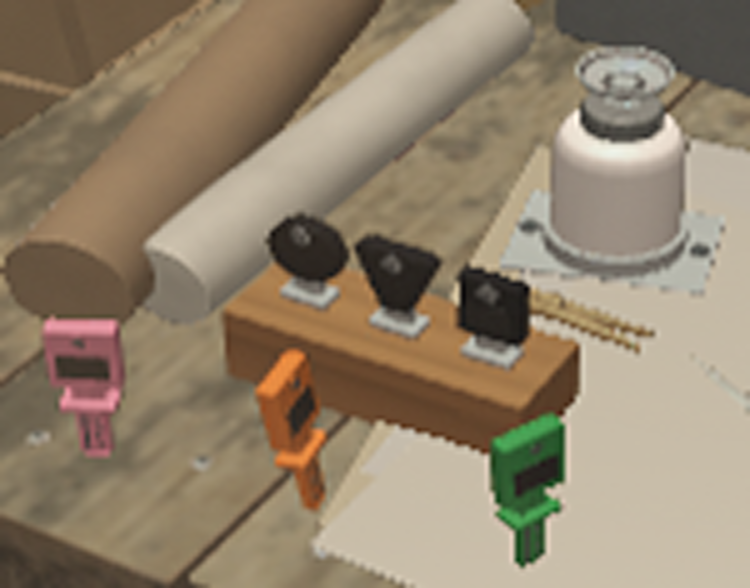

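View pics/c3.png

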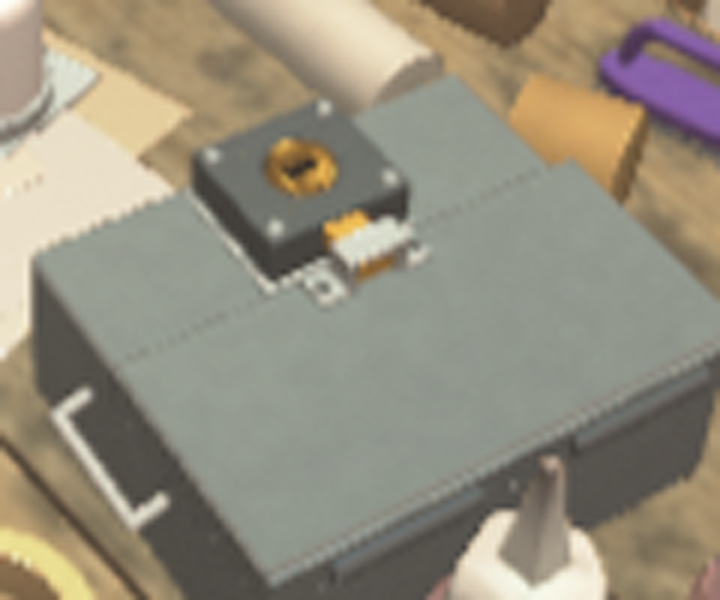

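View pics/c4.png

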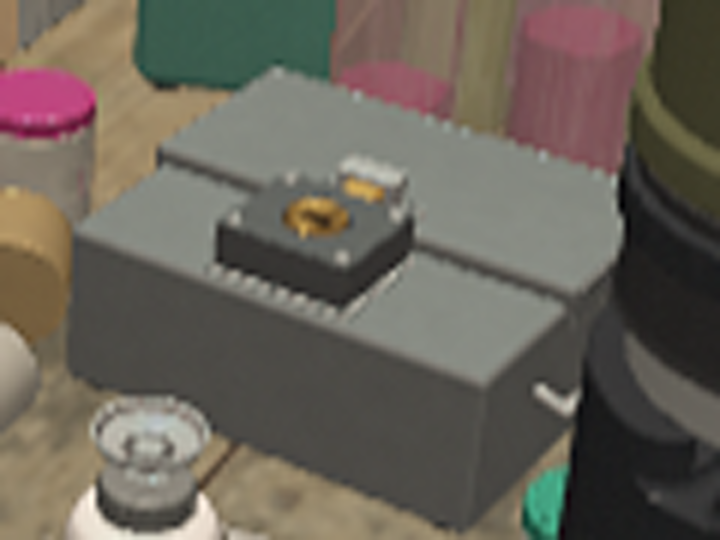

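```bash
cat > h.py <<'E'
import numpy as np, cv2
from scipy.spatial.transform import Rotation as R
def ray(d,u,v):
    f=d["image"].shape[0]/2/np.tan(np.radians(d["fovy"])/2)
    c=np.array([(u-d["cx"])/f,-(v-d["cy"])/f,-1.0]); c/=np.linalg.norm(c)
    return np.array(d["origin"]),R.from_quat(d["attitude"]).apply(c)
def plane(d,u,v,z):
    o,r=ray(d,u,v); return o+r*(z-o[2])/r[2]
def tri(rays):
    A=np.zeros((3,3));b=np.zeros(3)
    for o,r in rays:
        P=np.eye(3)-np.outer(r,r);A+=P;b+=P@o
    x=np.linalg.solve(A,b)
    return x,[np.linalg.norm((np.eye(3)-np.outer(r,r))@(x-o)) for o,r in rays]
def proj(d,p):
    f=d["image"].shape[0]/2/np.tan(np.radians(d["fovy"])/2)
    c=R.from_quat(d["attitude"]).inv().apply(np.array(p)-d["origin"])
    return np.array([d["cx"]+f*c[0]/-c[2], d["cy"]+f*c[1]/c[2]])
E
python3 - <<'E'
from cell import *
from h import *
A=get_image("scene");B=get_image("side")
def black(d,roi):
    u0,u1,v0,v1=roi; g=d["image"][v0:v1,u0:u1].max(axis=2)
    n,l,st,c=cv2.connectedComponentsWithStats((g<75).astype(np.uint8))
    return [(c[i]+[u0,v0],st[i][2:5]) for i in range(1,n) if st[i][4]>25]
for x in black(A,(180,222,155,192)):print("A",x)
for x in black(B,(208,272,232,272)):print("B",x)
def brass(d,roi):
    u0,u1,v0,v1=roi; h=cv2.cvtColor(d["image"][v0:v1,u0:u1],cv2.COLOR_BGR2HSV)
    m=((h[...,0]>8)&(h[...,0]<30)&(h[...,1]>120)).astype(np.uint8)
    n,l,st,c=cv2.connectedComponentsWithStats(m)
    return [(c[i]+[u0,v0],st[i]+[u0,v0,0,0,0]) for i in range(1,n) if st[i][4]>8]
print(brass(A,(262,300,218,250)));print(brass(B,(300,335,155,175)))
E
```

```text
A (array([212.75308642, 163.66666667]), array([11, 11, 81], dtype=int32))
A (array([200.73417722, 168.15189873]), array([11, 12, 79], dtype=int32))
A (array([187.89156627, 174.6626506 ]), array([10, 12, 83], dtype=int32))
B (array([221.36309524, 243.92261905]), array([ 16,  16, 168], dtype=int32))
B (array([238.85026738, 249.40106952]), array([ 17,  19, 187], dtype=int32))
B (array([258.40487805, 257.51707317]), array([ 14,  19, 205], dtype=int32))
[(array([274.76388889, 227.29166667]), array([270, 223,  11,   9,  72])), (array([282.04347826, 237.2173913 ]), array([279, 235,   8,   6,  23]))]
[(array([320.54545455, 161.09090909]), array([318, 160,   6,   3,  11])), (array([312.18367347, 165.67346939]), array([307, 163,  11,   6,  49]))]
```

```bash
python3 - <<'E'
from cell import *
from h import *
A=get_image("scene");B=get_image("side")
for n,a,b in [("rect",(187.9,174.2),(258.4,257.3)),("wedge",(200.7,168),(238.9,249.4)),("round",(212.8,163.6),(221.4,243.9)),("plug",(275.2,227.4),(312.5,166)),("rim",(219.7,184.7),(285,203.3)),
 ("boxcornerlidfar",(225+575/6,200+160/6),(260+280/6,130+70/6))]:
    print(n,tri([ray(A,*a),ray(B,*b)]))
# block top corners from scene / side at z=.042
for n,uv in [("L",(140+228/6,140+265/6)),("near",(140+288/6,140+308/6)),("R",(140+515/6,140+207/6))]: print(n,plane(A,*uv,.042))
for n,uv in [("right front",(160+523/5,185+410/4.2)),("right back",(160+580/5,185+347/4.2)),("left front",(160+225/5,185+312/4.2))]: print(n,plane(B,*uv,.042))
# box deck top corners (scene)
for n,uv in [("near left",(225+35/6,200+262/6)),("far lid",(225+575/6,200+160/6)),("nearright",(225+272/6,200+582/6)),("farleft",(225+455/6,200+78/6))]: print(n,plane(A,*uv,.089))
E
```

```text
rect (array([0.41694607, 0.317704  , 0.07299101]), [np.float64(0.0008242317218448105), np.float64(0.0008242317218447794)])
wedge (array([0.45984632, 0.31900196, 0.07494358]), [np.float64(0.0005919870046739859), np.float64(0.0005919870046739525)])
round (array([0.50076514, 0.31953226, 0.07219052]), [np.float64(0.0008664585674253247), np.float64(0.0008664585674252737)])
plug (array([ 0.45198738, -0.01312936,  0.10333217]), [np.float64(0.0010805668494552035), np.float64(0.0010805668494552048)])
rim (array([0.43219295, 0.18025545, 0.1131896 ]), [np.float64(0.0021205285406787422), np.float64(0.0021205285406787596)])
boxcornerlidfar (array([ 0.50883515, -0.09154275,  0.12685419]), [np.float64(0.006314776000461753), np.float64(0.006314776000461667)])
L [0.3903677  0.33220779 0.042     ]
near [0.39644855 0.287133   0.042     ]
R [0.52377333 0.28748933 0.042     ]
right front [0.38766017 0.34344185 0.042     ]
right back [0.38814862 0.29633927 0.042     ]
left front [0.52239838 0.34681825 0.042     ]
near left [0.35321832 0.01937155 0.089     ]
far lid [ 0.54846432 -0.0651897   0.089     ]
nearright [ 0.33337013 -0.13886506  0.089     ]
farleft [ 0.54410888 -0.00291144  0.089     ]
```

```bash
python3 - <<'E'
from cell import *
from h import *
s=read_state(); W=get_image("wrist")
T=R.from_quat(s["tool_rot"]); print(s["time_s"]); print("tool axes",T.as_matrix().round(3).tolist())
o=T.inv().apply(W["origin"]-s["ee_pos"]); C=T.inv()*R.from_quat(W["attitude"])
print("cam in tool",o,"axes cols",C.as_matrix().round(3).tolist()); print("cam quat in tool",C.as_quat())
A=get_image("scene");B=get_image("side")
for n,uv in [("orange",(160+312/5,185+505/4.2)),("green",(160+527/5,185+560/4.2)),("pink",(160+95/5,185+450/4.2)),("peg end",(160+645/5,185+340/4.2))]: print(n,plane(B,*uv,0.0))
print("peg", plane(A,140+330/6,140+418/6,0.006))
for yaw in np.arange(-180,181,30):
    pass
q0=inverse_kinematics([0.417,0.318,0.15],s["tool_rot"]); print(q0)
E
```

```text
0.35
tool axes [[-0.0, -0.948, 0.317], [-0.0, 0.317, 0.948], [-1.0, 0.0, -0.0]]
cam in tool [-0.14199052  0.07431021  0.00097239] axes cols [[0.001, 0.29, -0.957], [0.001, 0.957, 0.29], [1.0, -0.001, 0.0]]
cam quat in tool [-0.10386    -0.6993104  -0.10319205  0.69966383]
orange [0.44777041 0.39858249 0.        ]
green [0.36183112 0.38521099 0.        ]
pink [0.53984675 0.41319622 0.        ]
peg end [0.38651924 0.23711628 0.        ]
peg [0.39058662 0.24657043 0.006     ]
[ 6.51654196e-01  3.07644311e-01 -2.91241665e-01  9.72327953e-01
 -2.35864821e-04  9.74474866e-01]
```

```bash
cat >> h.py <<'E'
def down(th):
    c,s=np.cos(th),np.sin(th)
    return R.from_matrix(np.array([[0,-s,c],[0,c,s],[-1,0,0]])).as_quat()
E
python3 - <<'E'
from cell import *
from h import *
for th in np.radians([-180,-90,0,90,180]):
    for p in ([0.417,0.318,0.053],[0.432,0.18,.13],[0.452,-0.013,0.116]):
        q=inverse_kinematics(p,down(th)); print(np.degrees(th),p,None if q is None else np.round(q,2))
goto([0.417,0.318,0.17],down(np.pi/2)); s=read_state(); print(s["time_s"],s["ee_pos"],s["joints"].round(3))
for n in ("wrist",):
    d=get_image(n); cv2.imwrite("pics/w1.png",d["image"])
    print(proj(d,[0.417,0.318,0.073]))
E
```

```text
-180.0 [0.417, 0.318, 0.053] [ 0.65  0.4  -0.44  0.73  0.   -0.92]
-180.0 [0.432, 0.18, 0.13] [ 0.39  0.23 -0.45  0.88  0.   -1.18]
-180.0 [0.452, -0.013, 0.116] [-0.03  0.22 -0.51  0.84  0.   -1.6 ]
-90.0 [0.417, 0.318, 0.053] [ 0.65  0.4  -0.44  0.73  0.   -2.49]
-90.0 [0.432, 0.18, 0.13] [ 0.39  0.23 -0.45  0.88  0.   -2.75]
-90.0 [0.452, -0.013, 0.116] [-0.03  0.22 -0.51  0.84  0.    3.11]
0.0 [0.417, 0.318, 0.053] [ 0.65  0.4  -0.44  0.73  0.    2.22]
0.0 [0.432, 0.18, 0.13] [ 0.39  0.23 -0.45  0.88  0.    1.97]
0.0 [0.452, -0.013, 0.116] [-0.03  0.22 -0.51  0.84  0.    1.54]
90.0 [0.417, 0.318, 0.053] [ 0.65  0.4  -0.44  0.73  0.    0.65]
90.0 [0.432, 0.18, 0.13] [ 0.39  0.23 -0.45  0.88  0.    0.39]
90.0 [0.452, -0.013, 0.116] [-0.03  0.22 -0.51  0.84  0.   -0.03]
180.0 [0.417, 0.318, 0.053] [ 0.65  0.4  -0.44  0.73  0.   -0.92]
180.0 [0.432, 0.18, 0.13] [ 0.39  0.23 -0.45  0.88  0.   -1.18]
180.0 [0.452, -0.013, 0.116] [-0.03  0.22 -0.51  0.84  0.   -1.6 ]
1.7 [0.41674231 0.31861003 0.17023852] [ 6.520e-01  2.930e-01 -2.560e-01  1.021e+00  1.000e-03  6.520e-01]
[258.76066516 195.97853222]
```

View pics/w1.png

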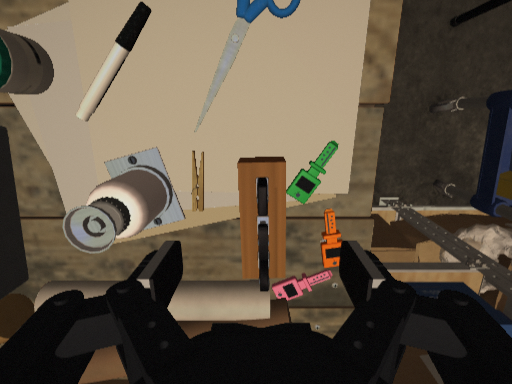

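```bash
python3 - <<'E'
import cv2
a=cv2.imread("pics/w1.png")
cv2.imwrite("pics/w1c.png",cv2.resize(a[145:245,200:320],None,fx=6,fy=6,interpolation=cv2.INTER_CUBIC))
cv2.imwrite("pics/w1d.png",cv2.resize(a[180:260,50:170],None,fx=6,fy=6,interpolation=cv2.INTER_CUBIC))
E
```

```text
(no output)
```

View pics/w1c.png

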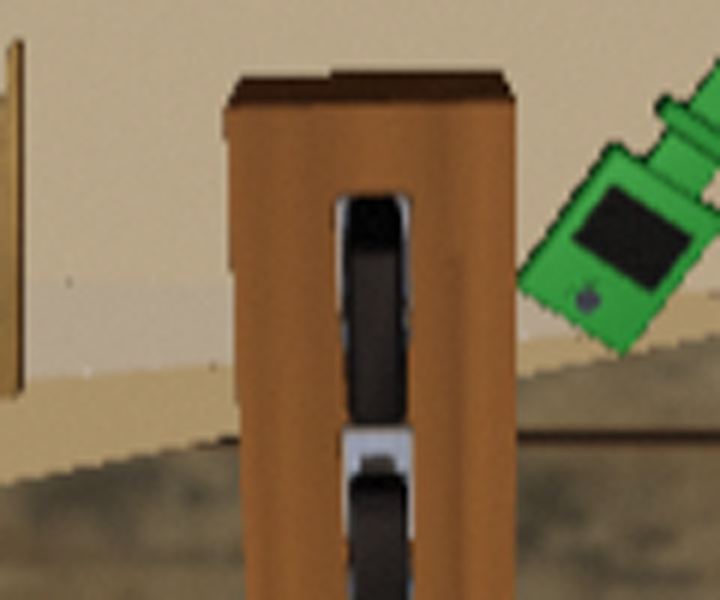

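View pics/w1d.png

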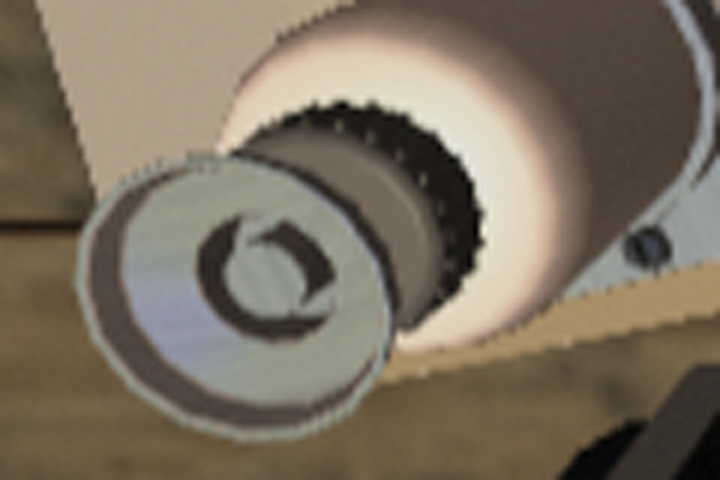

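```bash
python3 - <<'E'
from cell import *
from h import *
W=get_image("wrist")
f=lambda x,y,x0,y0:(x0+(x+.5)/6-.5,y0+(y+.5)/6-.5)
for n,p,z in [("top front",(379,246),.0895),("top back",(378,424),.0895),("blkL",(228,103),.042),("blkR",(515,100),.042),("slot shoulder front mid",(373,195),.047)]:
    print(n,plane(W,*f(*p,200,145),z))
print("dish rim",plane(W,*f(238,297,50,180),.116),"dish centre ring",plane(W,*f(267,277,50,180),.110))
E
```

```text
top front [0.40242162 0.32182157 0.0895    ]
top back [0.42968566 0.3217911  0.0895    ]
blkL [0.39019859 0.29660701 0.042     ]
blkR [0.38959317 0.34512747 0.042     ]
slot shoulder front mid [0.40492638 0.32115422 0.047     ]
dish rim [0.43136228 0.18380333 0.116     ] dish centre ring [0.43110799 0.18413081 0.11      ]
```

```bash
python3 - <<'E'
from cell import *
from h import *
move_straight([0.416,0.3210,0.095],v=0.1)
s=read_state(); print(s["time_s"],s["ee_pos"])
d=get_image("wrist"); cv2.imwrite("pics/w2.png",cv2.resize(d["image"][100:384,100:420],None,fx=2.4,fy=2.0)); cv2.imwrite("pics/w2f.png",d["image"])
for z in (.0895,.042): print(z,proj(d,[0.402,0.3215,z]),proj(d,[0.43,0.3215,z]))
E
```

```text
2.7 [0.41637292 0.3213971  0.09552858]
0.0895 [258.97635095 218.10683408] [259.00835824 260.01759644]
0.042 [259.3317769  194.64152348] [259.34334399 228.48295967]
```

View pics/w2f.png

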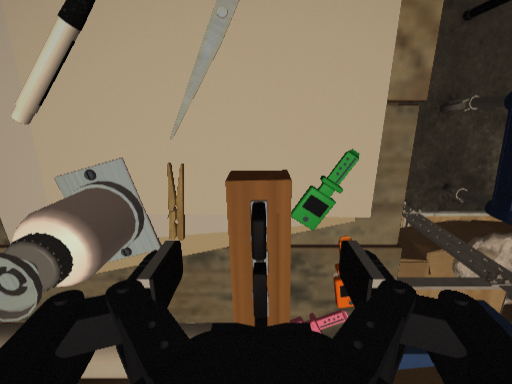

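```bash
python3 - <<'E'
import cv2
a=cv2.imread("pics/w2f.png")
cv2.imwrite("pics/w2c.png",cv2.resize(a[190:330,160:360],None,fx=4,fy=4,interpolation=cv2.INTER_CUBIC))
g=a.max(axis=2)
for v in (245,250,255,265,275):
    print(v,[ (u,int(g[v,u])) for u in list(range(172,192))], )
    print([ (u,int(g[v,u])) for u in list(range(245,275))], [ (u,int(g[v,u])) for u in list(range(332,350))])
E
```

```text
245 [(172, 16), (173, 8), (174, 10), (175, 4), (176, 6), (177, 6), (178, 7), (179, 5), (180, 5), (181, 152), (182, 159), (183, 160), (184, 159), (185, 159), (186, 159), (187, 158), (188, 158), (189, 159), (190, 158), (191, 160)]
[(245, 117), (246, 116), (247, 114), (248, 116), (249, 117), (250, 115), (251, 87), (252, 24), (253, 16), (254, 24), (255, 24), (256, 26), (257, 25), (258, 27), (259, 24), (260, 28), (261, 23), (262, 25), (263, 18), (264, 14), (265, 11), (266, 85), (267, 123), (268, 124), (269, 124), (270, 122), (271, 121), (272, 119), (273, 119), (274, 115)] [(332, 41), (333, 38), (334, 39), (335, 39), (336, 42), (337, 40), (338, 46), (339, 91), (340, 188), (341, 47), (342, 7), (343, 8), (344, 6), (345, 8), (346, 10), (347, 10), (348, 9), (349, 7)]
250 [(172, 5), (173, 9), (174, 8), (175, 8), (176, 7), (177, 8), (178, 5), (179, 8), (180, 6), (181, 49), (182, 153), (183, 160), (184, 158), (185, 159), (186, 159), (187, 158), (188, 158), (189, 158), (190, 159), (191, 159)]
[(245, 118), (246, 118), (247, 115), (248, 114), (249, 116), (250, 116), (251, 88), (252, 20), (253, 18), 
[... 1995 characters left out ...]
 (178, 1), (179, 10), (180, 4), (181, 7), (182, 74), (183, 105), (184, 104), (185, 105), (186, 103), (187, 103), (188, 101), (189, 100), (190, 97), (191, 98)]
[(245, 121), (246, 119), (247, 118), (248, 115), (249, 117), (250, 116), (251, 116), (252, 88), (253, 22), (254, 26), (255, 30), (256, 28), (257, 26), (258, 26), (259, 28), (260, 27), (261, 27), (262, 25), (263, 27), (264, 27), (265, 17), (266, 26), (267, 122), (268, 126), (269, 125), (270, 123), (271, 122), (272, 121), (273, 118), (274, 118)] [(332, 93), (333, 126), (334, 134), (335, 116), (336, 119), (337, 103), (338, 68), (339, 62), (340, 16), (341, 7), (342, 9), (343, 8), (344, 7), (345, 8), (346, 6), (347, 6), (348, 2), (349, 10)]
```

View pics/w2c.png

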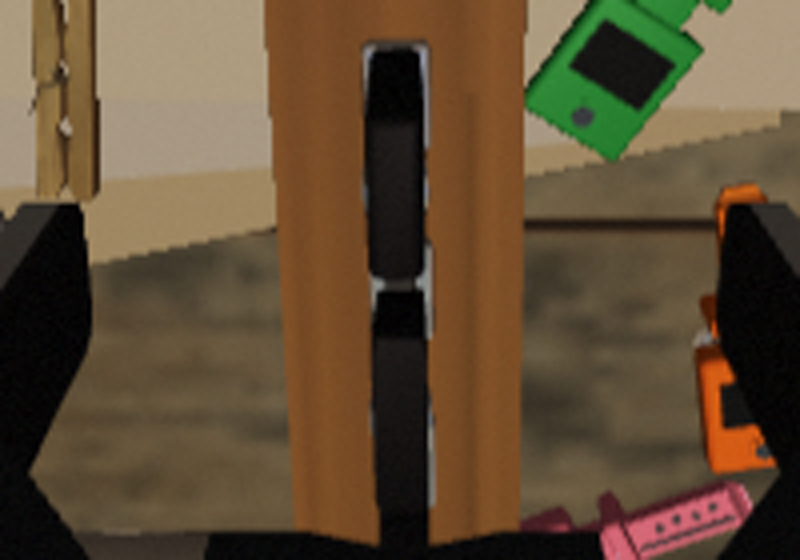

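```bash
python3 - <<'E'
from cell import *
from h import *
move_straight([0.416,0.3202,0.0535],v=0.06)
s=read_state(); print(s["time_s"],s["ee_pos"],s["force"])
close(80); s=read_state(); print(s["time_s"],s["ee_pos"],s["force"],s["moment"],s["width"])
wait(0.2); s=read_state(); print(s["ee_pos"],s["force"],s["width"])
move_straight([0.416,0.3202,0.112],v=0.08)
s=read_state(); print(s["time_s"],s["ee_pos"],s["force"],s["width"])
move_straight([0.416,0.3202,0.20],v=0.15)
s=read_state(); print(s["time_s"],s["ee_pos"],s["force"],s["width"])
for n in ("side","wrist","scene"):
    d=get_image(n); cv2.imwrite(f"pics/{n}3.png",d["image"])
    print(n,proj(d,s["ee_pos"]),proj(d,s["ee_pos"]-np.array([0,0,.043])))
E
```

```text
3.5917 [0.4161663  0.32033362 0.05356487] [-0.3686417   0.03170082 -0.53412847]
4.275 [0.41616476 0.32032511 0.05371122] [-0.42303408 -1.21598231  1.62940851] [-0.00085637 -0.01222727 -0.02576476] 0.09369127243897457
[0.41617574 0.32035398 0.05371444] [-0.27437087  0.25377029  3.15151732] 0.09781179135036545
5.3583 [0.41563443 0.31991221 0.11154724] [-0.00499233 -1.115939   -0.29104144] 0.09726509142540977
6.0917 [0.4154799 0.3198384 0.1990391] [-0.17382556  0.44356679 -0.99341999] 0.09418983277662162
side [259.0782514  203.56209431] [258.75944288 223.17711874]
wrist [259.14000949 245.45955485] [259.56261029 218.02599898]
scene [181.73253553 135.08680873] [183.56613894 149.14331792]
```

View pics/side3.png

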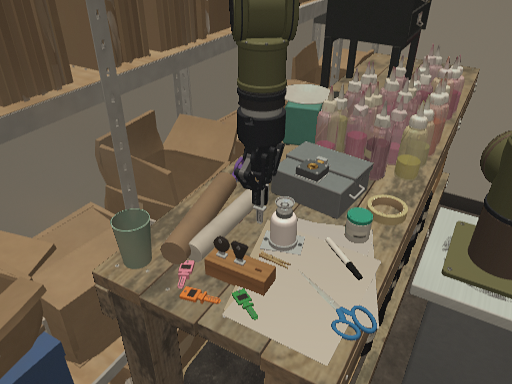

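View pics/wrist3.png

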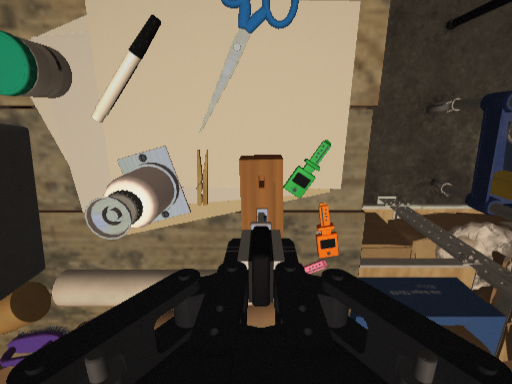

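```bash
python3 - <<'E'
from cell import *
from h import *
a=cv2.imread("pics/wrist3.png"); cv2.imwrite("pics/w3c.png",cv2.resize(a[170:290,200:320],None,fx=5,fy=5,interpolation=cv2.INTER_CUBIC))
move_straight([0.4315,0.182,0.182],v=0.15)
s=read_state(); print(s["time_s"],s["ee_pos"],s["force"],s["width"])
for n in ("side","wrist","scene"):
    d=get_image(n); cv2.imwrite(f"pics/{n}4.png",d["image"])
    print(n,proj(d,s["ee_pos"]),proj(d,s["ee_pos"]-np.array([0,0,.043])))
    c=proj(d,s["ee_pos"]-np.array([0,0,.05])).astype(int)
    cv2.imwrite(f"pics/{n}4c.png",cv2.resize(d["image"][c[1]-50:c[1]+50,c[0]-60:c[0]+60],None,fx=6,fy=6,interpolation=cv2.INTER_CUBIC)); print(c-[60,50])
E
```

```text
7.325 [0.43173987 0.18250159 0.18217028] [ 0.41264946 -0.43847716  0.28780558] 0.09807959163754965
side [285.51980959 175.06960163] [284.55317376 192.86691092]
[224 145]
wrist [258.44594555 244.85645025] [258.89198042 217.45690651]
[198 164]
scene [217.00231318 162.49681886] [217.9383063  176.73732461]
[158 128]
```

View pics/w3c.png

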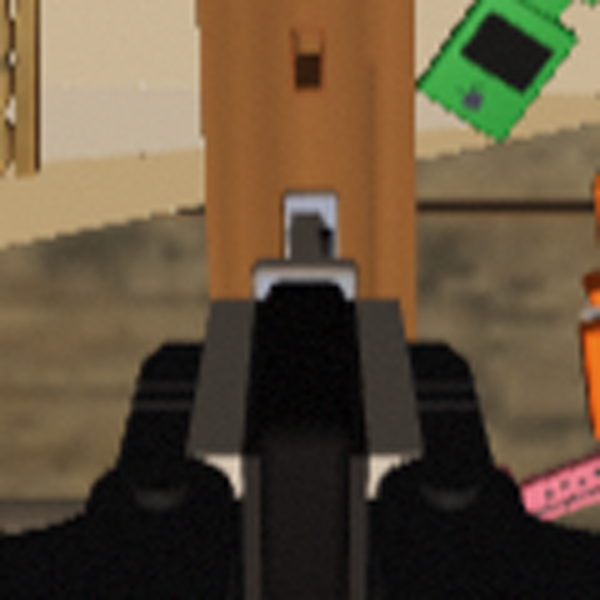

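View pics/side4c.png

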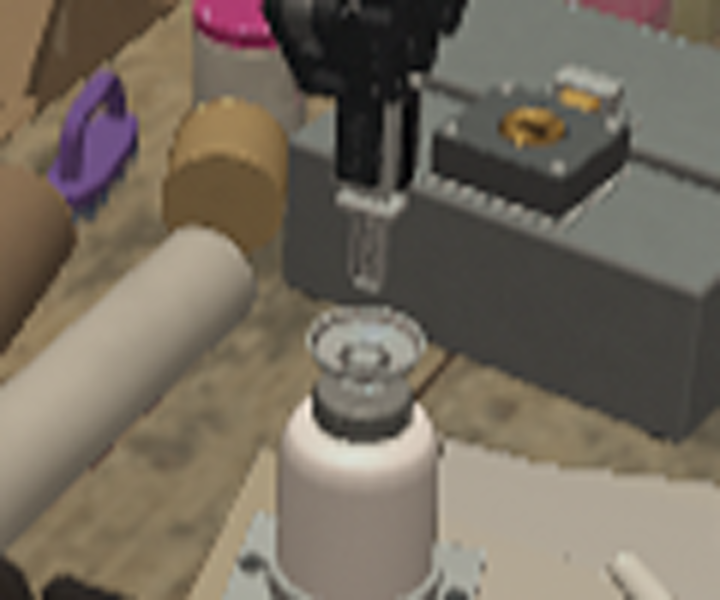

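View pics/scene4c.png

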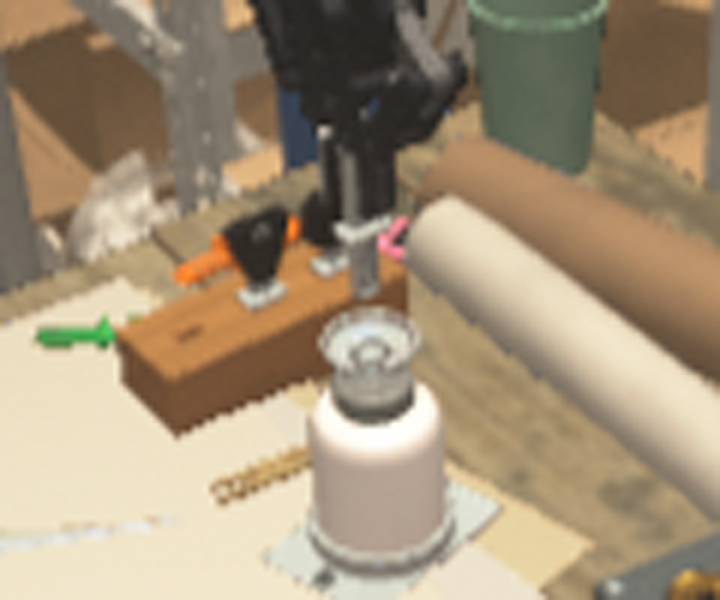

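View pics/wrist4.png

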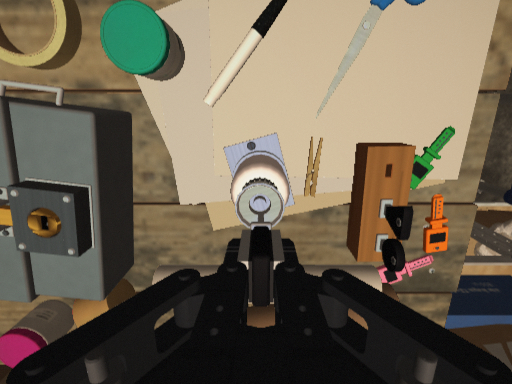

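```bash
python3 - <<'E'
from cell import *
from h import *
r0=read_state(); f0=r0["force"]
x,y=0.4315,0.182
move_straight([x,y,0.158],v=0.05)
z=0.149; n=0
while z>0.134:
    hit=move_straight([x,y,z],v=0.03,stop_force=9); wait(0.1)
    s=read_state(); F=(s["force"]-f0)[2]; print(round(s["time_s"],2),z,s["ee_pos"][2],F.round(2),hit)
    if F>4.2: n+=1
    if n>=2 or hit: break
    z-=0.0015
wait(0.25); s=read_state(); print(s["ee_pos"],s["force"]-f0,s["width"])
d=get_image("side"); cv2.imwrite("pics/side5c.png",cv2.resize(d["image"][145:245,224:344],None,fx=6,fy=6,interpolation=cv2.INTER_CUBIC))
E
```

```text
8.66 0.149 0.14947699383788107 2.85 False
9.01 0.1475 0.14774024166833477 2.85 False
9.36 0.146 0.14610397893386293 3.66 False
9.71 0.1445 0.14452279118265154 4.69 False
10.06 0.143 0.14371148793575156 9.25 False
[0.4317121  0.18208059 0.14371208] [ 0.35595043 -0.71755638  9.41963893] 0.09575223342701725
```

View pics/side5c.png

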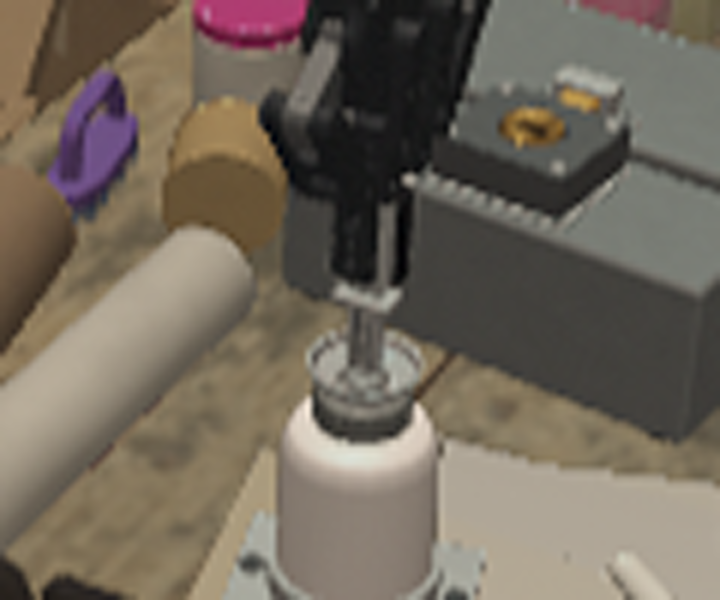

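```bash
python3 - <<'E'
from cell import *
from h import *
move_straight([0.4315,0.182,0.175],v=0.06); wait(0.15)
s=read_state(); print(s["time_s"],s["ee_pos"],s["force"],s["width"])
goto([0.452,-0.014,0.205],down(np.pi))
s=read_state(); print(s["time_s"],s["ee_pos"],s["force"],s["width"],s["joints"].round(2))
for n in ("side","wrist","scene"):
    d=get_image(n); cv2.imwrite(f"pics/{n}6.png",d["image"])
    c=proj(d,s["ee_pos"]-np.array([0,0,.05])).astype(int)
    print(n,proj(d,s["ee_pos"]),proj(d,s["ee_pos"]-np.array([0,0,.043])),c-[60,50])
    cv2.imwrite(f"pics/{n}6c.png",cv2.resize(d["image"][c[1]-50:c[1]+50,c[0]-60:c[0]+60],None,fx=6,fy=6,interpolation=cv2.INTER_CUBIC))
E
```

```text
11.1917 [0.43102067 0.18180759 0.17452453] [ 0.22630276 -0.38644741 -0.71639664] 0.09548962223736036
12.9333 [ 0.45197014 -0.01379334  0.2049087 ] [-0.25197005  0.75066531 -0.22136007] 0.09266551571387957 [-0.03  0.15 -0.35  1.07  0.   -1.6 ]
side [315.78343349 127.88412457] [314.26572631 144.33211183] [254  96]
wrist [260.13280437 242.85092612] [260.20083814 215.85246197] [200 162]
scene [277.18989862 193.14540656] [276.25080646 208.5432945 ] [216 160]
```

View pics/wrist6.png

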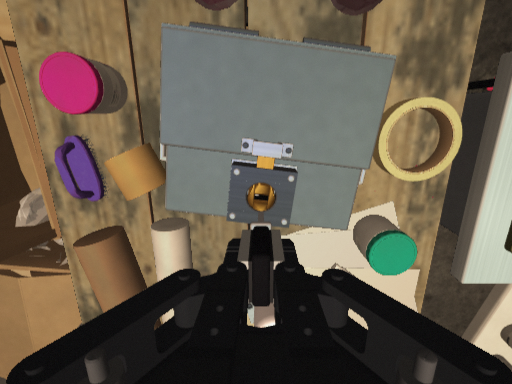

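View pics/wrist6c.png

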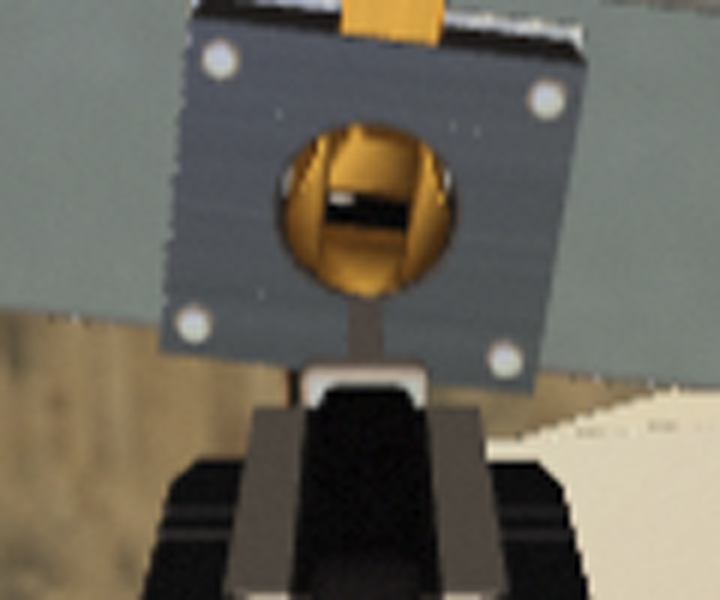

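View pics/side6c.png

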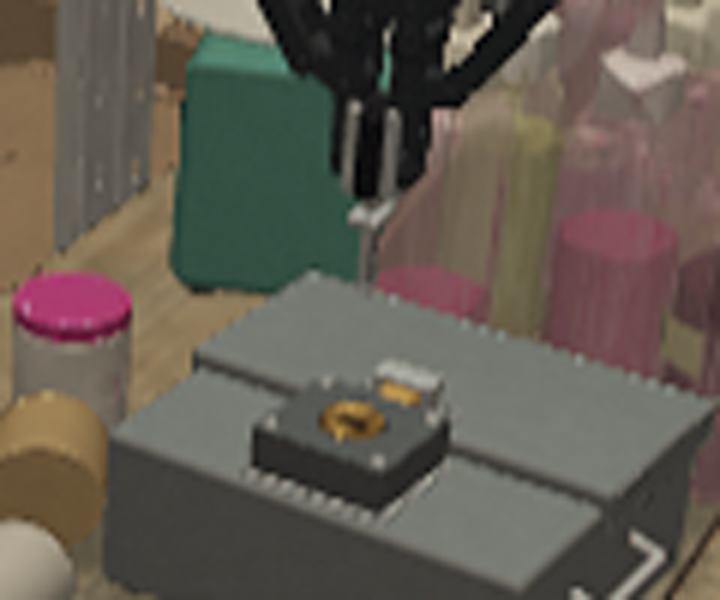

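View pics/scene6.png

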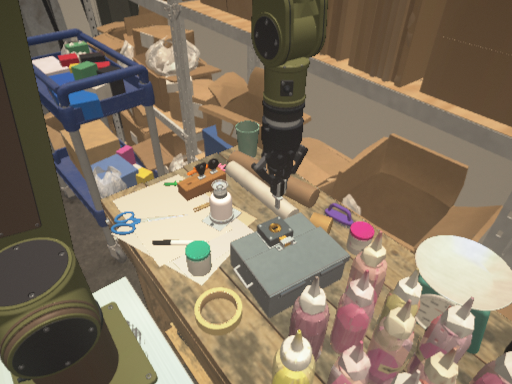

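```bash
python3 - <<'E'
from cell import *
from h import *
d=get_image("wrist")
P=[plane(d,200+(u+.5)/6-.5,162+(v+.5)/6-.5,.103) for u,v in [(220,60),(547,100),(193,325),(505,360)]]
P=np.array(P)[:,:2]; print(P,P.mean(0))
for a,b in ((0,1),(2,3),(2,0),(3,1)):
    e=P[b]-P[a]; print(np.degrees(np.arctan2(e[1],e[0])),np.linalg.norm(e))
print("plug",plane(d,200+367.5/6-.5,162+210.5/6-.5,.105),"slot",plane(d,200+367/6-.5,162+211/6-.5,.105))
for uv in [(325,192),(408,205),(325,222),(408,232)]: print(plane(d,200+(uv[0]+.5)/6-.5,162+(uv[1]+.5)/6-.5,.105))
E
```

```text
[[ 0.47422503 -0.03447077]
 [ 0.42357346 -0.02819572]
 [ 0.47969419  0.00930036]
 [ 0.42895993  0.01536212]] [ 0.45161315 -0.009501  ]
172.937795584702 0.05103878053435742
173.18655620132222 0.051095117488899555
-97.12215054412917 0.044111489024407785
-97.04953707564461 0.043889627397498604
plug [ 0.45152072 -0.01088338  0.105     ] slot [ 0.45159926 -0.01080089  0.105     ]
[ 0.45810884 -0.01383214  0.105     ]
[ 0.44507886 -0.01171362  0.105     ]
[ 0.4581391  -0.00889425  0.105     ]
[ 0.44503973 -0.00725024  0.105     ]
```

```bash
python3 - <<'E'
from cell import *
from h import *
goto([0.4515,-0.0115,0.172],down(np.radians(83)))
wait(0.1)
s=read_state(); print(s["time_s"],s["ee_pos"],s["force"],s["width"],s["joints"].round(2))
for n in ("side","wrist","scene"):
    d=get_image(n); cv2.imwrite(f"pics/{n}7.png",d["image"])
    c=proj(d,s["ee_pos"]-np.array([0,0,.05])).astype(int)
    print(n,proj(d,s["ee_pos"]),proj(d,s["ee_pos"]-np.array([0,0,.043])),c-[60,50])
    cv2.imwrite(f"pics/{n}7c.png",cv2.resize(d["image"][c[1]-50:c[1]+50,c[0]-60:c[0]+60],None,fx=6,fy=6,interpolation=cv2.INTER_CUBIC))
E
```

```text
14.7333 [ 0.45158312 -0.011488    0.17209346] [ 0.97569861 -0.3810081  -0.36493317] 0.0970259853273054 [-0.03  0.17 -0.42  0.98 -0.    0.1 ]
side [314.38269102 140.90717281] [312.91911089 156.81645118] [252 109]
wrist [258.81974281 244.95667529] [259.21833232 217.5507356 ] [199 164]
scene [275.62485969 204.49766969] [274.76165108 219.11859715] [214 171]
```

View pics/wrist7c.png

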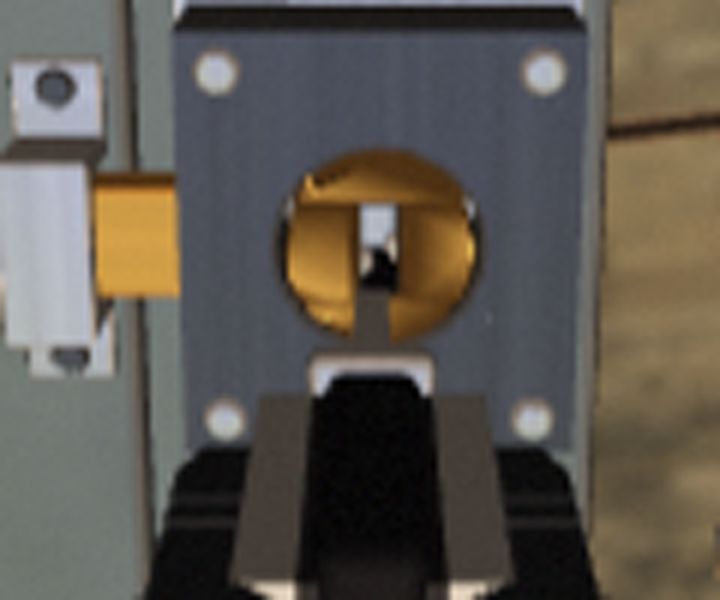

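View pics/side7c.png

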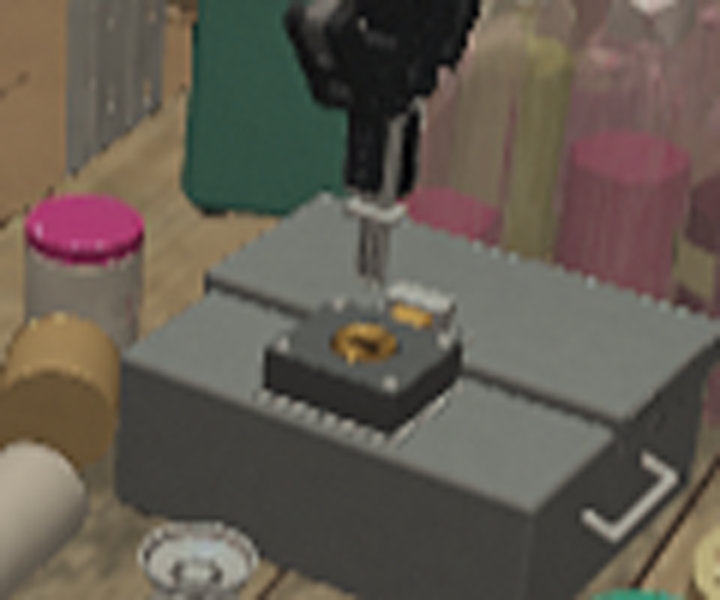

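View pics/scene7c.png

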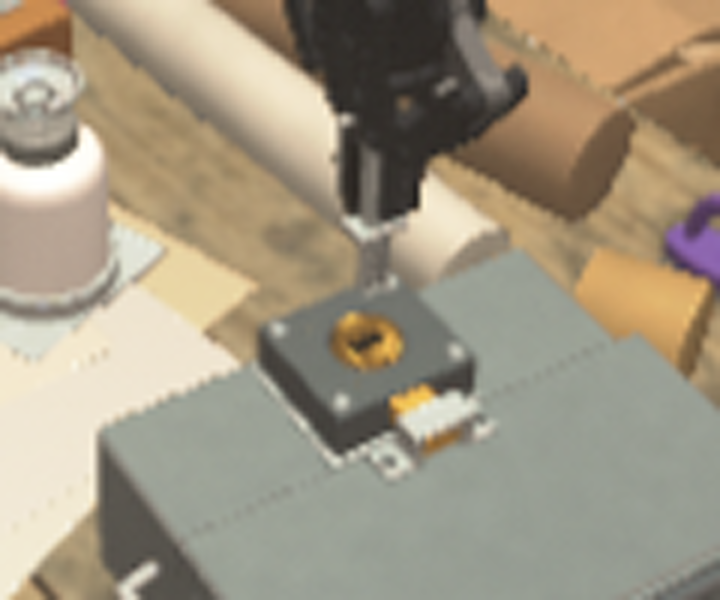

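```bash
python3 - <<'E'
from cell import *
from h import *
d=get_image("wrist")
print("plug",plane(d,199+378.5/6-.5,164+244.5/6-.5,.105))
P=np.array([plane(d,199+(u+.5)/6-.5,164+(v+.5)/6-.5,.103) for u,v in [(216,73),(545,73),(226,420),(533,420)]]); print(P.mean(0)); 
e=P[1]-P[0]; print(np.degrees(np.arctan2(e[1],e[0])))
for n in ("scene","side"):
    d=get_image(n); print(n,R.from_quat(d["attitude"]).as_matrix()[:,0].round(2))
E
```

```text
plug [ 0.44968968 -0.00943657  0.105     ]
[ 0.45160392 -0.00938593  0.103     ]
83.06468364584093
scene [ 0.78 -0.62  0.01]
side [-0.87 -0.49  0.02]
```

```bash
python3 - <<'E'
from cell import *
from h import *
move_straight([0.4515,-0.0110,0.154],v=0.06); wait(0.1)
s=read_state(); print(s["time_s"],s["ee_pos"],s["force"],s["width"],s["joints"].round(2))
for n in ("side","wrist","scene"):
    d=get_image(n); cv2.imwrite(f"pics/{n}8.png",d["image"])
    c=proj(d,s["ee_pos"]-np.array([0,0,.05])).astype(int)
    print(n,proj(d,s["ee_pos"]),proj(d,s["ee_pos"]-np.array([0,0,.043])),c-[60,50])
    cv2.imwrite(f"pics/{n}8c.png",cv2.resize(d["image"][c[1]-30:c[1]+30,c[0]-36:c[0]+36],None,fx=10,fy=10,interpolation=cv2.INTER_CUBIC))
E
```

```text
15.5833 [ 0.45158918 -0.01100245  0.15400834] [ 0.70822543 -0.7854641  -0.36530833] 0.09645168105704571 [-0.02  0.19 -0.45  0.94 -0.    0.1 ]
side [313.67604369 147.76381284] [312.24106089 163.38037782] [252 115]
wrist [258.78803754 244.68452394] [259.19245033 217.34182724] [199 163]
scene [275.1108864  210.64484483] [274.27622641 224.86460529] [214 177]
```

View pics/wrist8c.png

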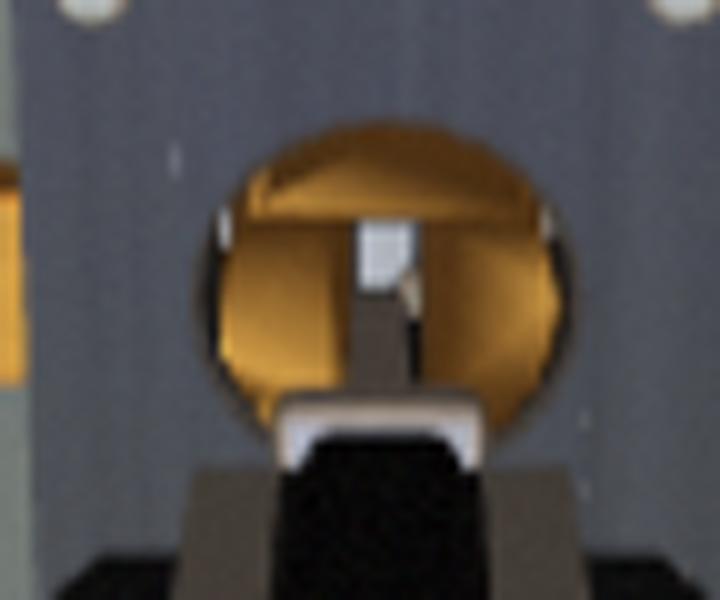

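View pics/side8c.png

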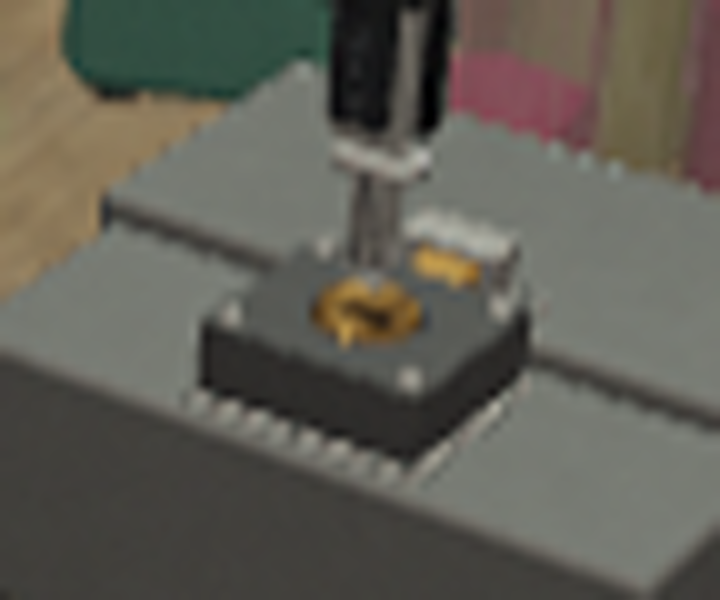

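View pics/scene8c.png

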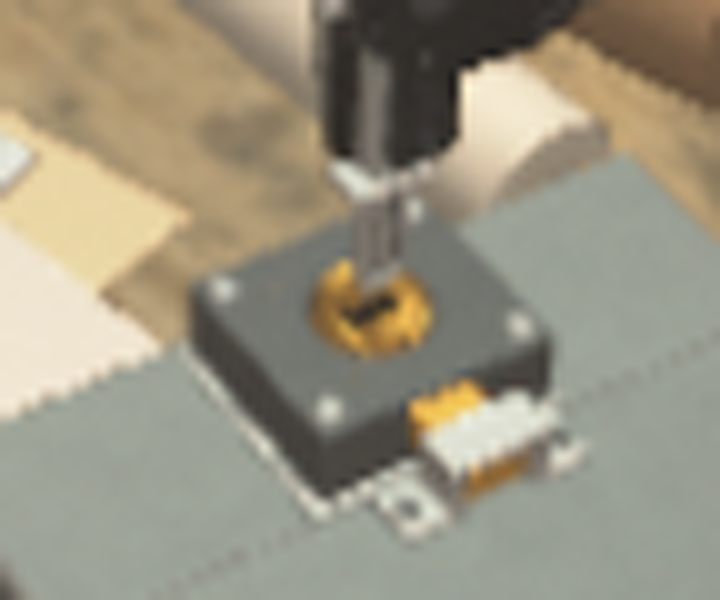

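```bash
python3 - <<'E'
from cell import *
from h import *
s=read_state(); d=get_image("wrist"); D=np.array([np.cos(np.radians(-7)),np.sin(np.radians(-7)),0])
print("tip z",s["ee_pos"][2]-.043)
for z in (.105,.103): print("slot end",z,plane(d,199+24.3+38.5-36-.5+0, 163+20+22-.5,z))
u=199+60-36+38.5-.5; print("slot end",plane(d,u,163+50-30+22-.5,.105),"bevel end/inner",plane(d,u,163+50-30+22-.5,.103))
c=s["ee_pos"]-np.array([0,0,.043])
for h in (4,5,6): print(h,(proj(d,c-D*h/1000)-[223,183])*10)
c2=np.array([.4515,-.0106,.105])
for h in (6.8,8.8): print(h,(proj(d,c2-D*h/1000)-[223,183])*10,(proj(d,c2-D*h/1000-[0,0,.002])-[223,183])*10)
E
```

```text
tip z 0.11124632589320123
slot end 0.105 [ 0.44072162 -0.03540116  0.105     ]
slot end 0.103 [ 0.44137502 -0.03576186  0.103     ]
slot end [ 0.44396978 -0.00871911  0.105     ] bevel end/inner [ 0.44465716 -0.00880068  0.103     ]
4 [362.01737101 294.58588881]
5 [362.0085983  281.81617371]
6 [361.99979973 269.00880999]
6.8 [367.39322231 226.32022324] [367.48618676 217.61146765]
8.8 [367.39154379 201.18972491] [367.48478869 192.69224916]
```

```bash
python3 - <<'E'
from cell import *
from h import *
f0=read_state()["force"]
hit=move_straight([0.4515,-0.0106,0.139],v=0.02,stop_force=8)
s=read_state(); print(hit,s["time_s"],s["ee_pos"],s["force"]-f0,s["moment"],s["width"])
for n in ("side","wrist"):
    d=get_image(n); 
    c=proj(d,s["ee_pos"]-np.array([0,0,.05])).astype(int)
    cv2.imwrite(f"pics/{n}9c.png",cv2.resize(d["image"][c[1]-30:c[1]+30,c[0]-36:c[0]+36],None,fx=8,fy=8,interpolation=cv2.INTER_CUBIC))
E
```

```text
False 16.6833 [ 0.45147018 -0.01053665  0.13900474] [-0.83690322  0.04502421 -0.76423279] [0.09094897 0.03359047 0.03568   ] 0.09547977240127899
```

View pics/wrist9c.png

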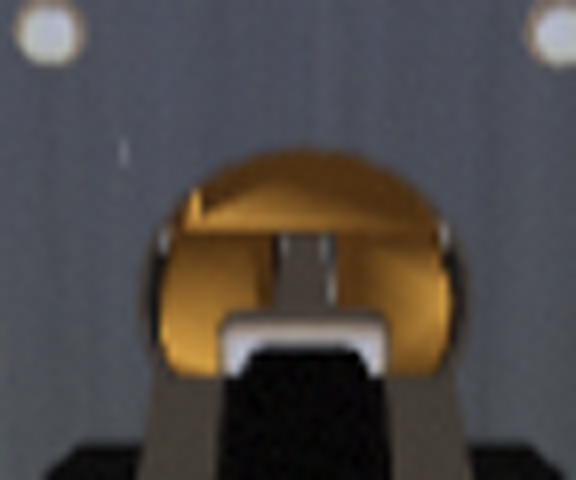

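View pics/side9c.png

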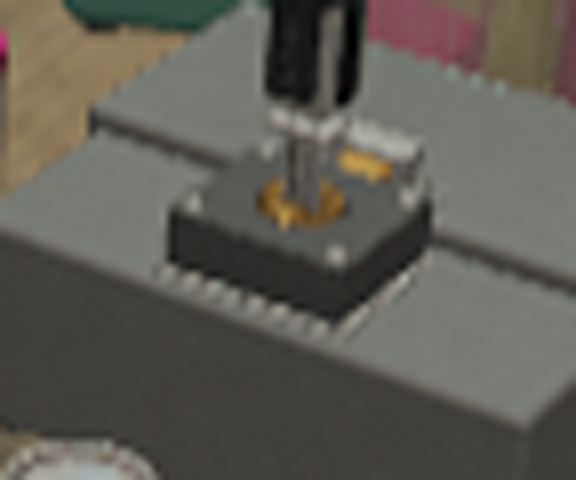

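```bash
python3 - <<'E'
from cell import *
from h import *
th=np.radians(83); x,y=0.4515,-0.0106
f0=np.array([0.3,-.2,-.4])
z=0.139
while z>0.1200:
    z-=0.003
    hit=move_straight([x,y,z],down(th),v=0.006,stop_force=15)
    s=read_state(); F=s["force"]-f0; print(round(s["time_s"],2),z.__round__(4),s["ee_pos"].round(5),F.round(1),s["width"].__round__(4),hit)
    if F[2]>6:
        for a in (0.1,-0.1,0): move_straight([x,y,z],down(th+a),v=0.02)
        s=read_state(); print("  rock",round(s["time_s"],2),s["ee_pos"].round(5),(s["force"]-f0).round(1),s["moment"].round(2))
    if hit or F[2]>14: break
E
```

```text
17.43 0.136 [ 0.45174 -0.01034  0.13607] [-0.1  1.1  1.2] 0.0937 False
18.08 0.133 [ 0.45167 -0.01038  0.13294] [0.9 3.8 1.5] 0.0931 False
18.73 0.13 [ 0.45161 -0.01081  0.13004] [0.  3.4 3.2] 0.0964 False
19.38 0.127 [ 0.45153 -0.011    0.12689] [-0.9  0.8  4. ] 0.0923 False
20.03 0.124 [ 0.4515  -0.01073  0.12394] [0.4 0.3 3.5] 0.0918 False
20.68 0.121 [ 0.45172 -0.01042  0.12134] [0.1 0.3 5. ] 0.092 False
21.33 0.118 [ 0.45123 -0.01043  0.11761] [1.9 2.7 0. ] 0.095 False
```

```bash
python3 - <<'E'
from cell import *
from h import *
th=np.radians(83); x,y=0.4515,-0.0106
f0=np.array([0.3,-.2,-.4]); z=.118
while z>0.112:
    z-=0.001
    hit=move_straight([x,y,z],down(th),v=0.006,stop_force=12)
    s=read_state(); F=s["force"]-f0; print(round(s["time_s"],2),z.__round__(4),s["ee_pos"].round(5),F.round(1),s["moment"].round(2),hit)
    if hit or F[2]>9: break
wait(.2); s=read_state(); print(s["force"]-f0,s["ee_pos"],s["width"])
for n in ("side","wrist"):
    d=get_image(n); 
    c=proj(d,s["ee_pos"]-np.array([0,0,.02])).astype(int)
    cv2.imwrite(f"pics/{n}10c.png",cv2.resize(d["image"][c[1]-30:c[1]+30,c[0]-36:c[0]+36],None,fx=8,fy=8,interpolation=cv2.INTER_CUBIC))
E
```

```text
21.65 0.117 [ 0.45117 -0.01048  0.11673] [1.  2.6 0.6] [ 0.49 -0.19  0.03] False
21.88 0.116 [ 0.45124 -0.01046  0.11664] [ 0.  -0.3  4.8] [0.04 0.07 0.02] True
[-0.87714457 -0.30544963  5.68077368] [ 0.45124329 -0.01045597  0.11662868] 0.09626208682704593
```

View pics/side10c.png

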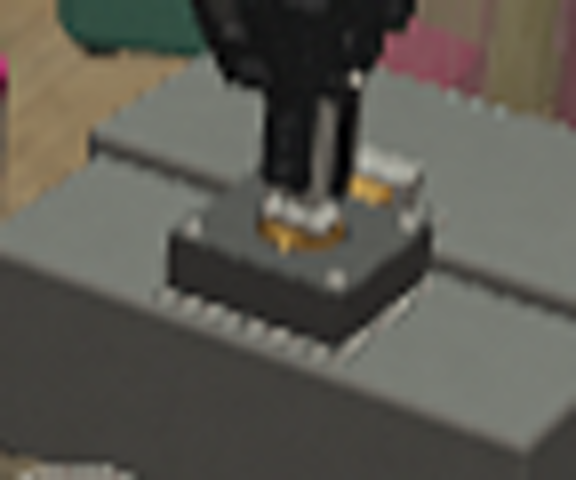

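View pics/wrist10c.png

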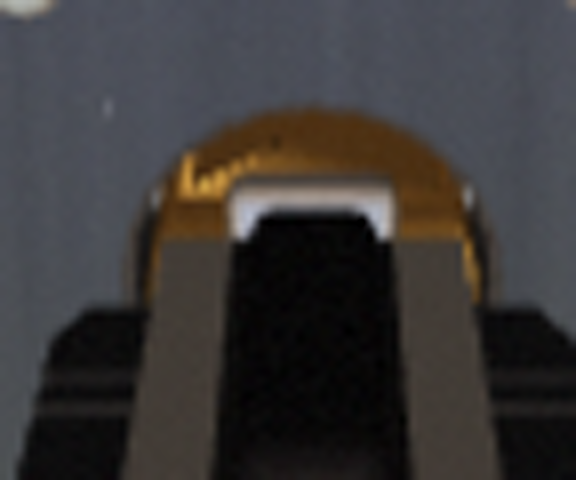

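```bash
python3 - <<'E'
from cell import *
from h import *
f0=np.array([0.3,-.2,-.4]); th0=np.radians(83)
for a in (0.15,0.35,0.55):
    move_straight([0.4513,-0.0105,0.1160],down(th0-a),v=0.05)
    s=read_state(); F=s["force"]-f0; zt=R.from_quat(s["tool_rot"]).as_matrix()[:,2]
    print(a,round(s["time_s"],2),s["ee_pos"].round(5),F.round(1),s["moment"].round(3),(th0-np.arctan2(zt[1],zt[0])).round(3),s["joints"][5].round(2),round(s["width"],4))
E
```

```text
0.15 22.48 [ 0.45156 -0.0103   0.1166 ] [-1.5  2.2  6. ] [ 0.376  0.157 -0.007] 0.15 0.25 0.0938
0.35 22.83 [ 0.45162 -0.01027  0.1166 ] [-0.5  2.5  7.2] [0.4   0.127 0.042] 0.35 0.45 0.0947
0.55 23.18 [ 0.45166 -0.01026  0.11659] [-1.1  2.5  6.2] [0.414 0.157 0.03 ] 0.55 0.65 0.0937
```

```bash
python3 - <<'E'
from cell import *
from h import *
f0=np.array([0.3,-.2,-.4]); th0=np.radians(83)
for a in (0.8,1.05,1.25,1.4,1.5):
    move_straight([0.4513,-0.0105,0.1160],down(th0-a),v=0.05)
    s=read_state(); F=s["force"]-f0; zt=R.from_quat(s["tool_rot"]).as_matrix()[:,2]
    print(a,round(s["time_s"],2),s["ee_pos"].round(5),F.round(1),s["moment"].round(3),(th0-np.arctan2(zt[1],zt[0])).round(3),s["joints"][5].round(2),round(s["width"],4))
wait(.2)
for n in ("side","wrist","scene"):
    d=get_image(n); cv2.imwrite(f"pics/{n}11.png",d["image"])
    c=proj(d,s["ee_pos"]-np.array([0,0,.02])).astype(int)
    cv2.imwrite(f"pics/{n}11c.png",cv2.resize(d["image"][c[1]-35:c[1]+35,c[0]-42:c[0]+42],None,fx=8,fy=8,interpolation=cv2.INTER_CUBIC))
E
```

```text
0.8 23.58 [ 0.45174 -0.01027  0.11661] [-0.3  2.1  6. ] [0.335 0.084 0.044] 0.8 0.9 0.0944
1.05 23.98 [ 0.4518  -0.01027  0.11662] [-0.2  1.9  6.9] [0.425 0.037 0.07 ] 1.05 1.15 0.0918
1.25 24.33 [ 0.45186 -0.01028  0.11661] [-0.1  2.7  5.9] [0.409 0.056 0.04 ] 1.25 1.35 0.0942
1.4 24.63 [ 0.4519  -0.01028  0.11662] [-0.3  1.5  6.5] [0.372 0.046 0.019] 1.4 1.5 0.0893
1.5 24.88 [ 0.45194 -0.0103   0.11664] [-0.9  1.5  6.4] [ 0.432 -0.038  0.054] 1.5 1.6 0.0938
```

View pics/scene11c.png

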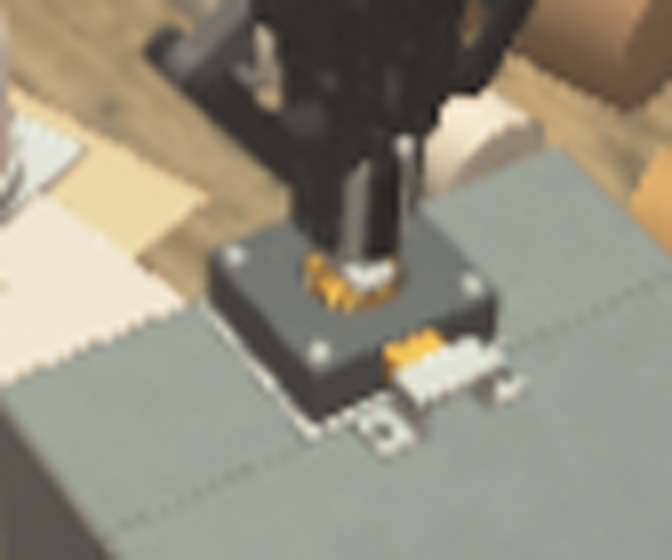

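View pics/wrist11c.png

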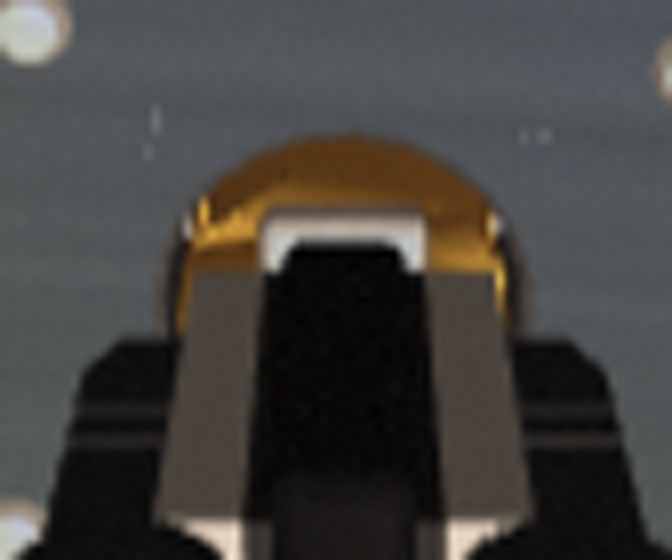

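View pics/side11.png

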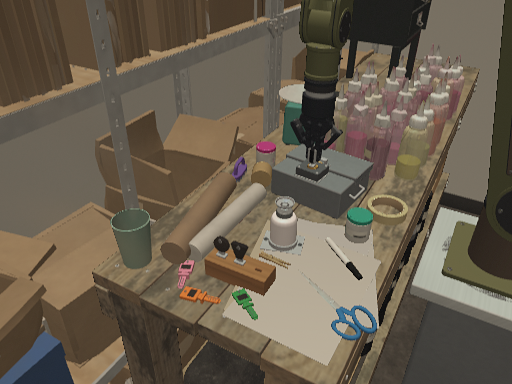

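```bash
python3 - <<'E'
from cell import *
from h import *
f0=np.array([0.3,-.2,-.4]); th0=np.radians(83)
move_straight([0.4513,-0.0105,0.1160],down(th0-1.6),v=0.03); wait(0.4)
s=read_state(); zt=R.from_quat(s["tool_rot"]).as_matrix()[:,2]
print(round(s["time_s"],2),s["ee_pos"].round(5),(s["force"]-f0).round(1),s["moment"].round(3),(th0-np.arctan2(zt[1],zt[0])).round(3),s["joints"][5].round(2),round(s["width"],4))
d=get_image("scene"); a=cv2.imread("pics/scene0.png")
cv2.imwrite("pics/fin.png",np.hstack([cv2.resize(i[205:265,245:310],None,fx=6,fy=6,interpolation=cv2.INTER_CUBIC) for i in (a,d["image"])]))
E
```

```text
25.88 [ 0.45194 -0.01032  0.11663] [-0.4  1.8  6.2] [ 0.374 -0.001  0.04 ] 1.6 1.7 0.0959
```

View pics/fin.png

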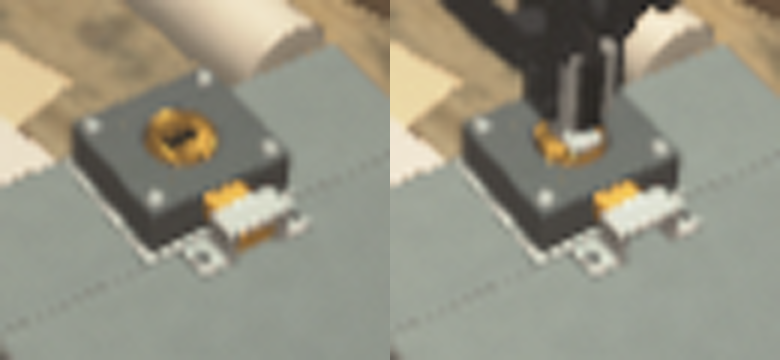

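The bolt no longer shows beyond the keeper, where it did at the start (left picture, 255,238). The plug has turned, and the shoulder is on the face at about (580,143).

```bash
python3 - <<'E'
from cell import *
job_done(); s=read_state(); print(s["time_s"],s["ee_pos"],s["width"])
E
```

```text
the job is handed in; nothing more can be done
the job is handed in; nothing more can be done
```

I took the rectangular-headed key out of the block and used it to push the oiler dish fully down, with about 9 N at the tip. I then lifted off and worked the key slowly through the pins to its shoulder; the resistance stayed at 5 N or less, so no rocking was needed. Finally I turned it 1.6 rad clockwise and handed the job in at about 26 s, still gripping it with the 80 N grip setting.

**Last checks:**
- **Key home:** the shoulder sits on the plug face, with the TCP at 0.1166 m, about 6 N of downward push and under 2 N sideways.
- **Latch:** in the scene picture the bolt no longer shows beyond the keeper. The plug angle itself was not measured; from the hand angle less the 0.15 rad of play it should be at least 1.45 rad.
- **Dish:** I did not check it with a close crop after lifting off. The wide side view before hand-in shows it free of the key and looking normal.
- **Other objects:** the other two keys are still in the block. The beaker, peg, brush and jar look unmoved in the last side picture.

**Disagreements:** the scene and side cameras placed the plug about 2–3 mm off in y compared with the wrist camera. I aligned on the direct wrist view of blade against slot, and the blade entered without force.

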